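# Pack the graded canisters into the travel rack

### The job

We are about to drive off, so pack the set of four white canisters into the wooden travel rack: line them up by size, each in the cup-shaped well made for its width, from the slimmest in the narrowest well to the widest in the widest. Each must go right down and stand on the rubber pad at the bottom of its cup, and keep them upright on the way, for they are full.

Things in the scene. Friction and masses are not known exactly. Their poses are not given: they have to be found in the camera images.
- can_xs: the slimmest and shortest of a set of four canisters: upright, round, white, with a pale wooden lid (stays on) and a small steel knob; 26 mm in diameter all the way up (lid included), 64 mm high to the top of the lid, the knob (13 mm wide) rises 16 mm more. Under 0.45 kg; grip it across its diameter. Origin at the centre of its underside, z up along its axis.
- can_s: the second smallest of a set of four canisters: upright, round, white, with a pale wooden lid (stays on) and a small steel knob; 40 mm in diameter all the way up (lid included), 76 mm high to the top of the lid, the knob (18 mm wide) rises 16 mm more. Under 0.45 kg; grip it across its diameter. Origin at the centre of its underside, z up along its axis.
- can_m: the second largest of a set of four canisters: upright, round, white, with a pale wooden lid (stays on) and a small steel knob; 54 mm in diameter all the way up (lid included), 88 mm high to the top of the lid, the knob (18 mm wide) rises 16 mm more. Under 0.45 kg; grip it across its diameter. Origin at the centre of its underside, z up along its axis.
- can_l: the widest and tallest of a set of four canisters: upright, round, white, with a pale wooden lid (stays on) and a small steel knob; 68 mm in diameter all the way up (lid included), 100 mm high to the top of the lid, the knob (18 mm wide) rises 16 mm more. Under 0.45 kg; grip it across its diameter. Origin at the centre of its underside, z up along its axis.
- rack: plywood travel rack, fixed, at another spot and turned any way each time: 317 mm long (its own y) by 112 mm; four round tapered aluminium cups (wells) in a row, the narrowest at its -y end, the widest at +y. The board that carries them has its top 40 mm above the worktop; the wooden end cheeks are 46 mm high. Origin: centre of its underside.
- well_xs: the narrowest of the rack's four round wells, for the 26 mm canister: an aluminium cup tapering from 43 mm at its mouth (41 mm above the worktop) to 31 mm at its floor. Origin at the centre of the black rubber pad that is its floor, 10 mm above the worktop; axes as the rack's (y along the row towards the widest well, z up). A wider canister jams above the floor.
- well_s: the second narrowest of the rack's four round wells, for the 40 mm canister: an aluminium cup tapering from 57 mm at its mouth (41 mm above the worktop) to 45 mm at its floor. Origin at the centre of the black rubber pad that is its floor, 10 mm above the worktop; axes as the rack's (y along the row towards the widest well, z up). A wider canister jams above the floor.
- well_m: the second widest of the rack's four round wells, for the 54 mm canister: an aluminium cup tapering from 71 mm at its mouth (41 mm above the worktop) to 59 mm at its floor. Origin at the centre of the black rubber pad that is its floor, 10 mm above the worktop; axes as the rack's (y along the row towards the widest well, z up). A wider canister jams above the floor.
- well_l: the widest of the rack's four round wells, for the 68 mm canister: an aluminium cup tapering from 85 mm at its mouth (41 mm above the worktop) to 73 mm at its floor. Origin at the centre of the black rubber pad that is its floor, 10 mm above the worktop; axes as the rack's (y along the row towards the widest well, z up). A wider canister jams above the floor.
Not all that is in view belongs to the job. What is shaped like the can_s but red or yellow is not meant.

How it is judged:
By the outcome, as a careful person would: the job done as asked, in the order asked, and still so for the second after the job is handed in, with the robot touching nothing.
It also fails if it takes over 106 s, if anything falls off the work surface, if the arm or the gripper's body presses on something with over 40 N, if the wrist force passes 120 N, or if a joint passes its speed limit or range.

### The arm

A 6-joint arm with a two-finger parallel gripper is mounted at the origin on a cart in front of the work surface, level with it; the furniture and walls round the work are solid. World frame = base frame: x ahead of the robot, y to its left, z up, the work surface at z = 0. Lengths are in m, angles in rad, forces in N, time in s.
With the tool pointing down it reaches from about 0.275 to 0.825 m from the base axis. Payload 4.9 kg.
Tool frame: the origin (TCP) lies midway between the tips of the shut fingers; the grasp point (between the pads) lies 19 mm behind it (bot.grip_depth is the distance from the TCP to the grasp point, in m); y points along the fingers, x is the direction in which the jaws open and shut, and the axes are right-handed (so a half turn about y gives the same grasp; the last joint's range is limited). The gripper opens to 85 mm and grips with 20 to 120 N. Pads are 22 mm wide; open, the fingers measure 114 mm over their backs; the gripper's body (76 mm by 85 mm) begins 54 mm behind the grasp point. The pads swing forward as they close: fully open they stand 13 mm farther back than shut.
Start: joints at [-1.298, 0.326, -0.193, 1.052, 0, 1.437], TCP at [0.218, -0.505, 0.209] pointing down, gripper open.
Joint ranges: [-2.65, 2.65], [-0.97, 1.79], [-1.3, 1.35], [-1.93, 2.1], [-1.47, 1.37], [-3.14, 3.14]. Speed limits (rad/s): [2.57, 2.57, 3.14, 3.14, 3.14, 3.14].

### API

Orientations are given as a unit quaternion [w, x, y, z].
In Python, from cell import bot gives the robot as it stands. Calls block until the motion is done:
- bot.move_pose(position, orientation): joint-space move of the TCP to a pose.
- bot.move_linear(position, speed=0.15, rotation=None, until_force=None): straight line of the TCP; rotation=None keeps the orientation; speed is the mean speed in m/s. With until_force (N) it stops when the force on the tool has changed by that much, and returns True; else False.
- bot.goto_joints(angles): joint-space move.
- bot.set_gripper(opening, grasp_force=None): opening from 0.0 (shut) to 1.0 (fully open); grasp_force is the grip in N (None keeps the last); returns when the fingers have stopped.
- bot.wait(seconds).
- bot.solve_ik(position, orientation): joint angles nearest the present ones, or None.
- bot.camera(name): name is "scene" or "top" or "wrist"; returns the picture (384x512x3 uint8, red, green, blue); there is no depth.
- bot.calibration(name): a dict with "mtx" (3x3 intrinsics, pixels), "extrinsics" (4x4, takes a point from world to camera coordinates); the wrist camera has in their place "hand_eye" (4x4, takes a point from camera to tool coordinates, whose origin is the TCP and whose axes are the tool frame's). Camera axes: x right, y down, z forward; pixel columns grow to the right and rows downward; lengths in m; the calibration is good to about 2 mm. A picture is of the moment at which its call begins: read the wrist's pose just before it. calibration takes no time and is no camera call.
A pose or a line that the arm cannot do raises bot.PlanningError and nothing moves.
- bot.close_job(): hands the job in, once; it reports no verdict.
Trained networks look in the newest picture that a camera, given by its name, has taken for a name from the list of things; names that differ only in an ending like _2 or _b are one class to them, and where a whole thing is asked for, a point or a joint stands for the part that bears it (a point fixed in the world has none). Each returns a list of dicts, best first, with "confidence" (0 to 1); they miss things now and then, are a little off and sometimes report something else, mostly with a low value. They report only what shows in the picture. A call takes as long as a camera call. They do not tell look-alikes from the thing itself.
- bot.search_frame(camera, thing): "bbox" ([left, top, width, height] in pixels, round what is visible of it).
Readings, each from a call of its own:
- bot.read_clock(): time.
- bot.read_joint_positions(): joint angles.
- bot.read_joint_vel(): joint speeds.
- bot.read_joint_efforts(): joint torques, N m.
- bot.read_position(): TCP position.
- bot.read_tool_rot(): TCP orientation.
- bot.read_ft_force(): force on the tool from outside, world axes, zero at the start.
- bot.read_moment(): the same for the moment, N m.
- bot.read_gripper_width(): opening from 0.0 (shut) to 1.0 (fully open).
Only numpy, scipy, OpenCV 4.12 (cv2) and the standard library are available. Lean on these libraries where they do the work, as an engineer would, in place of code of your own. Each camera call takes 0.05 s, during which the arm holds its last target. There are 200 camera calls.

## Working session

There is one attempt and no reset: what is moved stays moved. The work goes in short steps, each a Python script; the robot and the scene stay as the last script left them, time stands still between calls to the robot, and variables do not carry over. Pictures are saved under pics/ and viewed, about 12 in all and at most 16, crops included, and the job is handed in when it is done.

```bash
mkdir -p pics; ls; python3 - <<'E'
from cell import bot
import cv2
for c in ("scene","top"):
    im=bot.camera(c); cv2.imwrite(f"pics/{c}0.png",im[:,:,::-1])
    k=bot.calibration(c); print(c,k["mtx"].tolist(),k["extrinsics"].round(4).tolist())
    for t in ("can_xs","can_s","can_m","can_l","rack","well_xs","well_s","well_m","well_l"):
        print(t,[([round(float(v)) for v in d["bbox"]],round(float(d["confidence"]),2)) for d in bot.search_frame(c,t)])
print(bot.calibration("wrist"), bot.read_clock(), bot.read_tool_rot(), bot.grip_depth)
E
```

```text
pics
scene [[439.9536026836096, 0.0, 250.93577510686822], [0.0, 439.9536026836096, 195.62206955074123], [0.0, 0.0, 1.0]] [[0.4302, -0.9026, -0.0142, -0.2273], [-0.3514, -0.153, -0.9237, 0.2513], [0.8315, 0.4024, -0.3829, 0.7685], [0.0, 0.0, 0.0, 1.0]]
can_xs [([350, 222, 8, 38], 0.58)]
can_s [([141, 182, 19, 36], 0.85), ([164, 171, 18, 34], 0.77), ([194, 174, 18, 33], 0.71), ([160, 169, 12, 24], 0.63), ([361, 189, 24, 47], 0.62)]
can_m [([141, 182, 19, 36], 0.85), ([164, 171, 18, 34], 0.77), ([194, 174, 18, 33], 0.71), ([160, 169, 12, 24], 0.63), ([361, 189, 24, 47], 0.62)]
can_l [([141, 182, 19, 36], 0.85), ([164, 171, 18, 34], 0.77), ([194, 174, 18, 33], 0.71), ([160, 169, 12, 24], 0.63), ([361, 189, 24, 47], 0.62)]
rack [([216, 181, 78, 62], 0.59)]
well_xs [([348, 225, 10, 38], 0.75), ([267, 185, 9, 4], 0.39)]
well_s [([240, 196, 30, 19], 0.75), ([227, 213, 37, 14], 0.64), ([140, 181, 20, 36], 0.2)]
well_m [([240, 196, 30, 19], 0.75), ([227, 213, 37, 14], 0.64), ([140, 181, 20, 36], 0.2)]
well_l [([240, 196, 30, 19], 0.75), ([227, 213, 37, 14], 0.64), ([140, 181, 20, 36], 0.2)]
to
[... 1027 characters left out ...]
), ([247, 133, 16, 19], 0.65)]
well_l [([247, 151, 17, 17], 0.84), ([249, 173, 26, 23], 0.65), ([247, 133, 16, 19], 0.65)]
{'mtx': array([[278.24790402,   0.        , 255.74750797],
       [  0.        , 278.24790402, 194.42554256],
       [  0.        ,   0.        ,   1.        ]]), 'hand_eye': array([[ 9.99999481e-01, -8.92975935e-04,  4.90552509e-04,
         2.65102102e-04],
       [-7.42448027e-04, -3.08962311e-01,  9.51073992e-01,
        -1.64852356e-01],
       [-6.97723950e-04, -9.51073863e-01, -3.08962814e-01,
         7.85515693e-02],
       [ 0.00000000e+00,  0.00000000e+00,  0.00000000e+00,
         1.00000000e+00]])} 1.0 [ 0.59070734 -0.5906999   0.38867353 -0.38867899] 0.0187
```

```bash
python3 - <<'E'
import cv2
a=cv2.imread("pics/top0.png"); cv2.imwrite("pics/top0c.png",cv2.resize(a[80:280,90:420],(792,480),interpolation=cv2.INTER_CUBIC))
a=cv2.imread("pics/scene0.png"); cv2.imwrite("pics/scene0c.png",cv2.resize(a[130:310,100:420],(800,450),interpolation=cv2.INTER_CUBIC))
E
```

```text
(no output)
```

View pics/top0c.png

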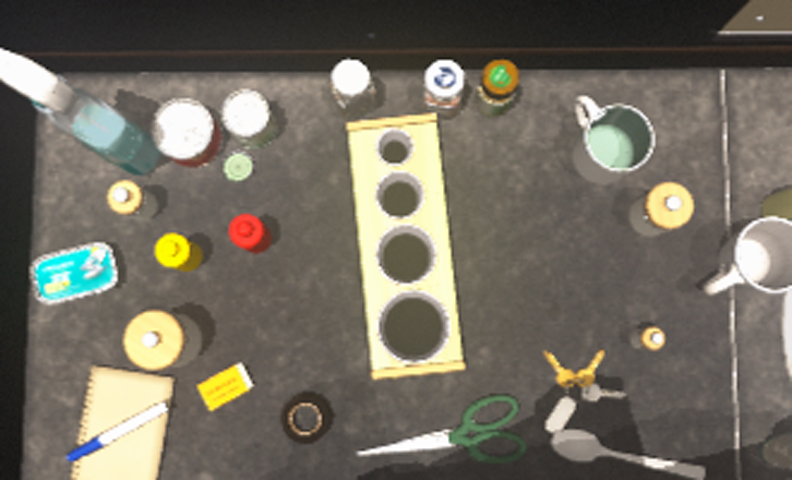

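View pics/scene0c.png

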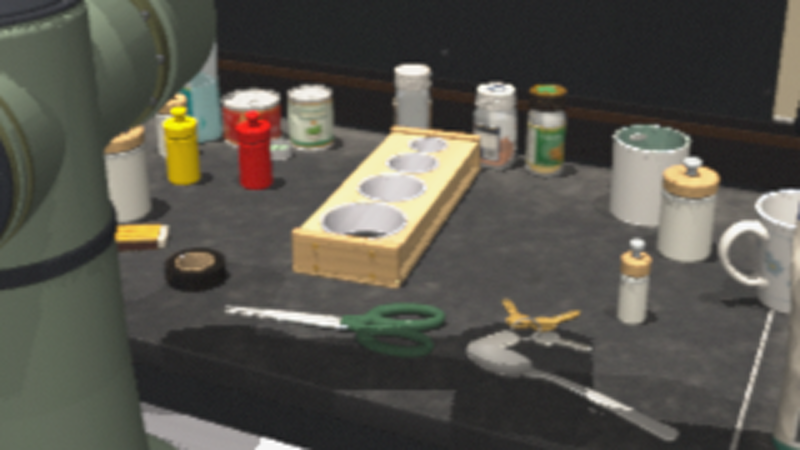

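```bash
cat > h.py <<'E'
import numpy as np, cv2
from cell import bot
H=dict(can_xs=.064,can_s=.076,can_m=.088,can_l=.100); D=dict(can_xs=.026,can_s=.040,can_m=.054,can_l=.068)
def cam(name):
    k=bot.calibration(name)
    if name!="wrist": return k["mtx"],k["extrinsics"]
    w,x,y,z=bot.read_tool_rot(); from scipy.spatial.transform import Rotation as R
    T=np.eye(4); T[:3,:3]=R.from_quat([x,y,z,w]).as_matrix(); T[:3,3]=bot.read_position()
    return k["mtx"],np.linalg.inv(T@k["hand_eye"])
def proj(K,E,P):
    c=np.atleast_2d(P)@E[:3,:3].T+E[:3,3]; u=c@K.T; return u[:,:2]/u[:,2:]
def ray(K,E,uv,z):
    d=E[:3,:3].T@np.linalg.inv(K)@[uv[0],uv[1],1]; o=-E[:3,:3].T@E[:3,3]
    return o+d*(z-o[2])/d[2]
def tan(im,lo=(8,40,110),hi=(28,200,255)):
    return cv2.inRange(cv2.cvtColor(im,cv2.COLOR_RGB2HSV),lo,hi)
def lid(im,K,E,n,xy,t=.012):
    """centre of can n from its lid blob nearest the guess xy"""
    h,r=H[n],D[n]/2
    cs,_=cv2.findContours(tan(im),cv2.RETR_EXTERNAL,cv2.CHAIN_APPROX_NONE)
    p=np.array(xy,float); a=np.linspace(0,2*np.pi,60); c0=None
    def hull(p): return cv2.convexHull(proj(K,E,[[p[0]+r*np.cos(s),p[1]+r*np.sin(s),z] for s in a for z in(h,h-t)]).astype(np.float32))
    def cen(c): m=cv2.moments(c); return np.array([m['m10'],m['m01']])/m['m00']
    g=cen(hull(p)); A=cv2.contourArea(hull(p))
    cs=[cv2.convexHull(c) for c in cs if cv2.contourArea(c)>.3*A]
    if not cs: return None
    c=min(cs,key=lambda c:np.linalg.norm(cen(c)-g)); u=cen(c)
    for _ in range(5): p=p+(ray(K,E,u,h)-ray(K,E,cen(hull(p)),h))[:2]
    return p,cv2.contourArea(c)/cv2.contourArea(hull(p)),u
def wells(im,K,E):
    m=tan(im,(18,40,120),(36,220,255))
    cs,hi=cv2.findContours(m,cv2.RETR_CCOMP,cv2.CHAIN_APPROX_NONE)
    i=max((i for i in range(len(cs)) if hi[0][i][3]<0),key=lambda i:cv2.contourArea(cs[i]))
    out=[]
    for j,c in enumerate(cs):
        if hi[0][j][3]==i and cv2.contourArea(c)>60:
            e=cv2.fitEllipse(c); p=ray(K,E,e[0],.040); q=ray(K,E,(e[0][0]+e[1][0]/2,e[0][1]),.04)
            out.append((p[:2].round(4),round(2*np.linalg.norm(p-q),4)))
    return out
E
python3 - <<'E'
from h import *
im=bot.camera("top"); K,E=cam("top")
g=dict(can_xs=(653,338),can_s=(125,197),can_m=(670,205),can_l=(154,340))
for n,p in g.items():
    xy=ray(K,E,(p[0]/2.4+90,p[1]/2.4+80),H[n])[:2]; print(n,xy.round(4),lid(im,K,E,n,xy))
print(*wells(im,K,E),sep="\n")
for s,p in dict(bottlebase=(150,165),cup=(238,167)).items(): print(s,ray(K,E,(p[0]/2.4+90,p[1]/2.4+80),0))
hsv=cv2.cvtColor(im,cv2.COLOR_RGB2HSV)
for u in [(257,126),(275,200),(242,150),(154,228),(370,165)]: print(u,hsv[u[1],u[0]])
E
```

```text
can_xs [ 0.4427 -0.2996] (array([ 0.44298257, -0.29647378]), 1.2641011691429096, array([360.41962775, 220.76818951]))
can_s [0.6098 0.3252] (array([0.61027677, 0.32766856]), 1.1225176376396595, array([141.87862797, 162.26561126]))
can_m [ 0.5963 -0.317 ] (array([ 0.59469115, -0.30866981]), 1.4273105787672837, array([365.61479029, 166.34584253]))
can_l [0.4395 0.2785] (array([0.4078077 , 0.30934771]), 4.27106898654409, array([143.29859995, 233.25208477]))
(array([ 0.5234, -0.0065]), np.float64(0.09))
bottlebase [0.66472432 0.31919795 0.        ]
cup [0.66165856 0.20524284 0.        ]
(257, 126) [ 17  43 126]
(275, 200) [ 30  38 253]
(242, 150) [ 30  49 253]
(154, 228) [ 28  78 254]
(370, 165) [ 30   2 252]
```

```bash
cat >> h.py <<'E'
from scipy.spatial.transform import Rotation as R
def down(th,tilt=0):
    """tool down, camera side towards heading th, jaws along th-90deg; tilt leans the tool's body towards heading th"""
    z=np.array([np.cos(th),np.sin(th),0]); y=np.array([0,0,-1.]); 
    y,z=y*np.cos(tilt)-z*np.sin(tilt), z*np.cos(tilt)+y*np.sin(tilt)
    q=R.from_matrix(np.c_[np.cross(y,z),y,z]).as_quat(); return q[[3,0,1,2]]
E
python3 - <<'E'
from h import *
for n,p in dict(s=(.61,.328),l=(.44,.279),m=(.595,-.312),xs=(.443,-.298),wxs=(.63,.01),wl=(.44,-.01)).items():
  for z in (.04,.2):
    print(n,z,[t for t in range(-180,180,15) if bot.solve_ik([*p,z],down(np.radians(t))) is not None])
# look at can_s / bottle from the robot side
bot.move_pose([.50,-.1,.30],down(0))
print(bot.read_clock(),bot.read_joint_positions())
K,E=cam("wrist"); im=bot.camera("wrist"); cv2.imwrite("pics/w1.png",im[:,:,::-1])
np.savez("w1.npz",K=K,E=E)
print(*wells(im,K,E),sep="\n")
E
```

```text
s 0.04 [-180, -165, -150, -135, -120, -105, -90, -75, -60, -45, -30, -15, 0, 15, 30, 45, 60, 75, 90, 105, 120, 135, 150, 165]
s 0.2 [-180, -165, -150, -135, -120, -105, -90, -75, -60, -45, -30, -15, 0, 15, 30, 45, 60, 75, 90, 105, 120, 135, 150, 165]
l 0.04 [-180, -165, -150, -135, -120, -105, -90, -75, -60, -45, -30, -15, 0, 15, 30, 45, 60, 75, 90, 105, 120, 135, 150, 165]
l 0.2 [-180, -165, -150, -135, -120, -105, -90, -75, -60, -45, -30, -15, 0, 15, 30, 45, 60, 75, 90, 105, 120, 135, 150, 165]
m 0.04 [-180, -165, -150, -135, -120, -105, -90, -75, -60, -45, -30, -15, 0, 15, 30, 45, 60, 75, 90, 105, 120, 135, 150, 165]
m 0.2 [-180, -165, -150, -135, -120, -105, -90, -75, -60, -45, -30, -15, 0, 15, 30, 45, 60, 75, 90, 105, 120, 135, 150, 165]
xs 0.04 [-180, -165, -150, -135, -120, -105, -90, -75, -60, -45, -30, -15, 0, 15, 30, 45, 60, 75, 90, 105, 120, 135, 150, 165]
xs 0.2 [-180, -165, -150, -135, -120, -105, -90, -75, -60, -45, -30, -15, 0, 15, 30, 45, 60, 75, 90, 105, 120, 135, 150, 165]
wxs 0.04 [-180, -165, -150, -135, -120, -105, -90, -75, -60, -45, -30, -15, 0, 15, 30, 45, 60, 75, 90, 105, 120, 135, 150, 165]
wxs 0.2 [-180, -165, -150, -135, -120, -105, -90, -75, -60, -45, -30, -15, 0, 15, 30, 45, 60, 75, 90, 105, 120, 135, 150, 165]
wl 0.04 [-180, -165, -150, -135, -120, -105, -90, -75, -60, -45, -30, -15, 0, 15, 30, 45, 60, 75, 90, 105, 120, 135, 150, 165]
wl 0.2 [-180, -165, -150, -135, -120, -105, -90, -75, -60, -45, -30, -15, 0, 15, 30, 45, 60, 75, 90, 105, 120, 135, 150, 165]
2.875 [-3.43454793e-01  2.06251291e-01 -1.21567078e-01  1.24323075e+00
 -2.67078289e-04  2.79910932e+00]
(array([ 0.5059, -0.0541]), np.float64(0.0286))
(array([ 0.5921, -0.048 ]), np.float64(0.0144))
(array([ 0.6198, -0.0021]), np.float64(0.062))
(array([0.6517, 0.0171]), np.float64(0.0234))
(array([0.6792, 0.0037]), np.float64(0.0485))
```

View pics/w1.png

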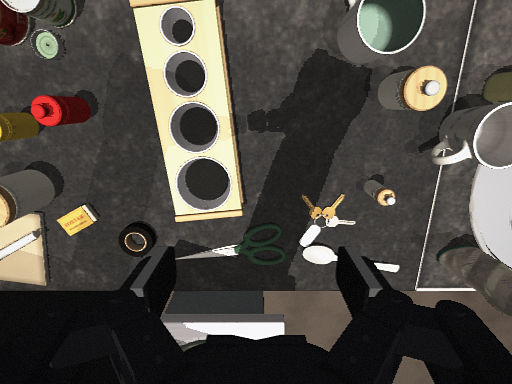

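```bash
cat >> h.py <<'E'
def warm(im): return cv2.inRange(cv2.subtract(im[:,:,0],im[:,:,2]),22,255)&cv2.inRange(im[:,:,0],130,255)
def wells(im,K,E):
    m=warm(im)
    cs,hi=cv2.findContours(m,cv2.RETR_CCOMP,cv2.CHAIN_APPROX_NONE)
    i=max((i for i in range(len(cs)) if hi[0][i][3]<0),key=lambda i:cv2.contourArea(cs[i]))
    out=[]
    for j,c in enumerate(cs):
        if hi[0][j][3]==i and cv2.contourArea(c)>60:
            c=cv2.convexHull(c); w=np.array([ray(K,E,q[0],.041)[:2] for q in c])*1e4
            (x,y),r=cv2.minEnclosingCircle(w.astype(np.float32)); e=cv2.fitEllipse(w.astype(np.float32))
            out.append((np.array(e[0]).round()/1e4,np.array(e[1]).round()/1e4))
    return out
tan=lambda im: warm(im)
E
python3 - <<'E'
from h import *
im=cv2.imread("pics/w1.png")[:,:,::-1].copy(); z=np.load("w1.npz"); K,E=z["K"],z["E"]
print(*wells(im,K,E),sep="\n"); print("L",cv2.inRange(im[:,:,0],0,1).sum()*0)
for n,u in dict(can_xs=(387,197),can_m=(424,88)).items():
    xy=ray(K,E,u,H[n])[:2]; print(n,xy,lid(im,K,E,n,xy))
t=cv2.imread("pics/top0.png")[:,:,::-1].copy(); Kt,Et=cam("top")
print(*wells(t,Kt,Et),sep="\n")
g=dict(can_xs=(653,338),can_s=(125,197),can_m=(670,205),can_l=(154,340))
for n,p in g.items():
    xy=ray(Kt,Et,(p[0]/2.4+90,p[1]/2.4+80),H[n])[:2]; print(n,xy.round(4),lid(t,Kt,Et,n,xy))
cv2.imwrite("pics/m.png",np.hstack([warm(im)[:300],warm(t)[:300,100:390]]))
E
```

```text
(array([ 0.458 , -0.0186]), array([0.0915, 0.0924]))
(array([ 0.5454, -0.0099]), array([0.0775, 0.0778]))
(array([ 0.6189, -0.0024]), array([0.063 , 0.0635]))
(array([0.6784, 0.0036]), array([0.049 , 0.0496]))
L 0
can_xs [ 0.44397508 -0.30081217] (array([ 0.4422499 , -0.30115695]), 0.6950079533598009, array([385.45759866, 196.83711167]))
can_m [ 0.59759309 -0.31475731] (array([ 0.59731908, -0.31873775]), 0.8654580812635689, array([424.94994388,  87.88439955]))
(array([ 0.1905, -0.2356]), array([0.0254, 0.0387]))
can_xs [ 0.4427 -0.2996] (array([ 0.44327785, -0.29936657]), 0.9225942838309518, array([361.44675926, 220.66435185]))
can_s [0.6098 0.3252] (array([0.61108218, 0.32979738]), 1.0036941564440134, array([141.1553589 , 161.99213373]))
can_m [ 0.5963 -0.317 ] (array([ 0.59796018, -0.31740115]), 0.9810578465503303, array([368.71581197, 165.18482906]))
can_l [0.4395 0.2785] (array([0.43965295, 0.28129596]), 1.030544933422175, array([153.71488267, 221.66859531]))
```

View pics/m.png

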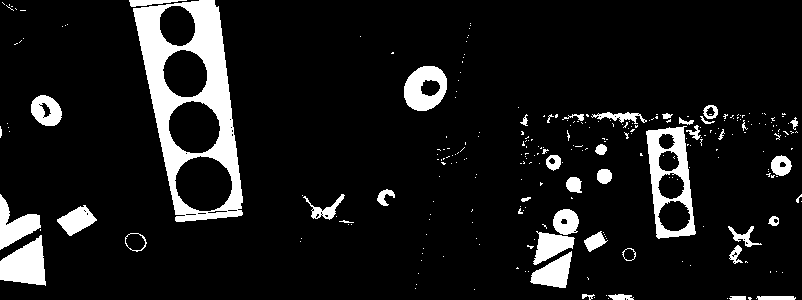

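```bash
cat >> h.py <<'E'
W=dict(can_xs=(.6784,.0036),can_s=(.6189,-.0024),can_m=(.5454,-.0099),can_l=(.458,-.0186)); RTH=np.radians(5.75)
GZ=dict(can_xs=.035,can_s=.041,can_m=.050,can_l=.060)   # TCP height when gripping on the worktop
def op(n,extra=.017): return min(1,(D[n]+extra)/.085)
def pick(n,xy,th,tilt=0):
    q=down(th,tilt); bot.move_pose([*xy,GZ[n]+.13],q); bot.set_gripper(op(n)); 
    f=bot.move_linear([*xy,GZ[n]],speed=.12,until_force=6); print("approach hit",f)
    if f: return
    bot.set_gripper(0,grasp_force=40); print("w mm",bot.read_gripper_width()*85,"want",D[n]*1e3)
    bot.move_linear([*xy,GZ[n]+.11],speed=.15); print("w",bot.read_gripper_width()*85,"t",bot.read_clock())
def place(n,th,tilt=0,off=(0,0)):
    xy=np.array(W[n])+off; z=GZ[n]
    bot.move_linear([*xy,z+.11],speed=.25,rotation=down(th,tilt))
    bot.move_linear([*xy,z+.05],speed=.12)
    f=bot.move_linear([*xy,z+.007],speed=.05,until_force=6); p=bot.read_position()
    print("contact",f,"bottom z",p[2]-z,"xy err",p[:2]-xy,"F",np.round(bot.read_ft_force(),1),"t",bot.read_clock())
E
python3 - <<'E'
from h import *
pick("can_xs",(.4427,-.3003),RTH)
cv2.imwrite("pics/p1.png",bot.camera("wrist")[:,:,::-1])
place("can_xs",RTH)
E
```

```text
approach hit False
w mm 22.774847081142784 want 26.0
w 23.28892965423163 t 6.825
contact True bottom z 0.01097403231077939 xy err [-0.00043039  0.00017318] F [-0.2  0.5  5.1] t 9.9417
```

```bash
cat >> h.py <<'E'
def release(n):
    bot.set_gripper(op(n,.02)); p=bot.read_position(); bot.move_linear([p[0],p[1],p[2]+.1],speed=.2)
E
python3 - <<'E'
from h import *
release("can_xs")
bot.move_pose([.53,.17,.26],down(np.pi)); print(bot.read_clock(),bot.read_joint_positions())
K,E=cam("wrist"); im=bot.camera("wrist"); cv2.imwrite("pics/w2.png",im[:,:,::-1]); np.savez("w2.npz",K=K,E=E)
for n,xy in dict(can_s=(.611,.3298),can_l=(.4397,.2813)).items(): print(n,lid(im,K,E,n,xy))
E
```

```text
13.2917 [ 1.77566505e-01  3.11379795e-01 -8.27838265e-02  1.17722264e+00
 -2.33079291e-05  1.77968734e-01]
can_s (array([0.61330186, 0.32864653]), 0.8236841134388679, array([370.77003008, 227.21821165]))
can_l (array([0.41050657, 0.29874902]), 2.12485045709797, array([376.09730257,  64.00211896]))
```

View pics/w2.png

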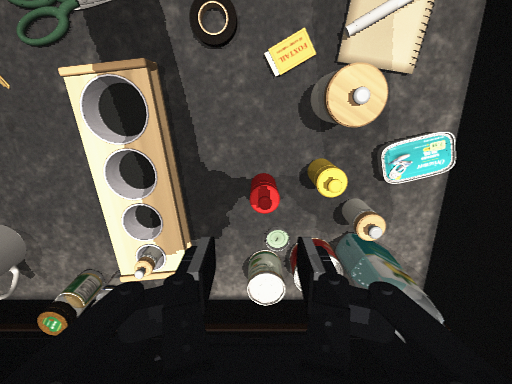

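```bash
python3 - <<'E'
from h import *
im=cv2.imread("pics/w2.png"); cv2.imwrite("pics/w2c.png",cv2.resize(im[180:330,300:460],(800,750)[:1]+(750,),interpolation=cv2.INTER_CUBIC)[:600])
z=np.load("w2.npz"); K,E=z["K"],z["E"]
x=(.612,.329)
print(proj(K,E,[[x[0],x[1],0],[x[0],x[1],.076],[x[0]+.05,x[1],0],[x[0]+.05,x[1],.1],[x[0]+.05,x[1],.2]]).round())
print(ray(K,E,(345,235),0), -E[:3,:3].T@E[:3,3])
E
```

```text
[[354. 208.]
 [373. 228.]
 [351. 236.]
 [375. 270.]
 [416. 326.]]
[0.65964965 0.31891511 0.        ] [0.45067623 0.16948948 0.42451274]
```

View pics/w2c.png

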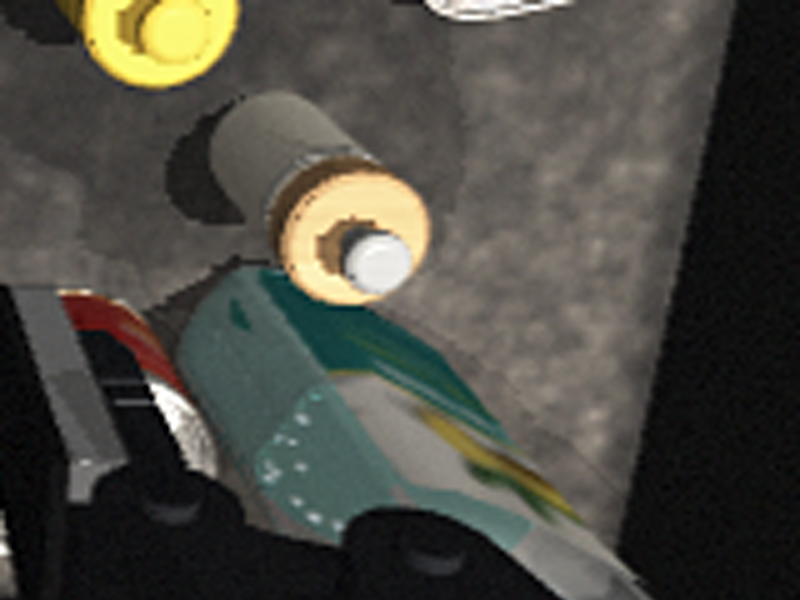

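```bash
python3 - <<'E'
from h import *
import h
th=np.pi+RTH; tl=np.radians(16); s=-.023*np.sin(tl)*np.array([np.cos(th),np.sin(th)])
pick("can_s",np.array([.612,.329])+s,th,tl)
if bot.read_gripper_width()>.3:
    place("can_s",th,tl,s)
im=bot.camera("wrist"); cv2.imwrite("pics/w3.png",im[:,:,::-1])
E
```

```text
approach hit False
w mm 37.75296862101069 want 40.0
w 37.79361290356855 t 16.8417
contact True bottom z 0.011157572720876613 xy err [-0.00014464 -0.00042375] F [-2.2 -0.8  5.3] t 19.6917
```

```bash
python3 - <<'E'
from h import *
release("can_s")
p=bot.read_position(); bot.move_linear([p[0]-.04,p[1]-.1,.22],speed=.25)
pick("can_m",(.5976,-.318),np.radians(70))
if bot.read_gripper_width()>.5: place("can_m",RTH)
E
```

```text
approach hit False
w mm 51.83702882953767 want 54.0
w 51.19562434131907 t 25.6667
contact True bottom z 0.01126867101087485 xy err [-0.00060014  0.00065261] F [-0.4  1.1  5.7] t 28.5167
```

```bash
python3 - <<'E'
from h import *
release("can_m")
bot.move_pose([.44,.26,.24],down(np.pi+RTH))
K,E=cam("wrist"); im=bot.camera("wrist"); r=lid(im,K,E,"can_l",(.4397,.2813)); print(r,bot.read_clock())
cv2.circle(im,tuple(int(v) for v in r[2]),3,(0,0,255),-1)
a=np.linspace(0,6.28,60)
for xy,c in ((r[0],(255,0,0)),((.4397,.2813),(0,200,0))):
    cv2.polylines(im,[proj(K,E,[[xy[0]+.034*np.cos(t),xy[1]+.034*np.sin(t),.1] for t in a]).astype(np.int32)],True,c)
cv2.imwrite("pics/w4.png",im[:,:,::-1])
E
```

```text
(array([0.44037877, 0.28103183]), 0.9177684433934795, array([274.95299723, 178.83928916])) 31.7833
```

View pics/w4.png

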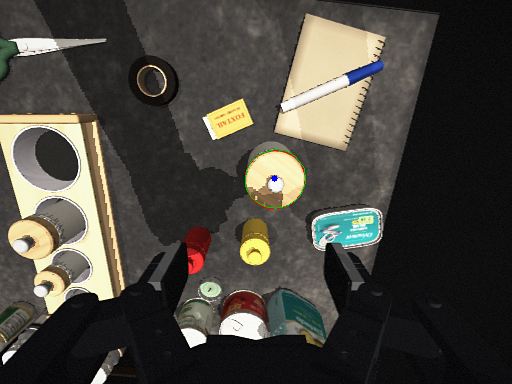

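```bash
python3 - <<'E'
from h import *
th=np.pi+RTH
pick("can_l",(.4402,.2812),th)
if bot.read_gripper_width()>.6: place("can_l",th)
E
```

```text
approach hit False
w mm 65.5312874093577 want 68.0
w 65.39299763932722 t 34.8333
contact True bottom z 0.010843299403415663 xy err [-6.83034304e-04  9.65707981e-05] F [-0.4 -0.1  4.2] t 37.5667
```

```bash
python3 - <<'E'
from h import *
release("can_l")
bot.move_pose([.45,-.2,.3],down(0)); 
K,E=cam("wrist"); im=bot.camera("wrist"); t=bot.camera("top"); Kt,Et=cam("top")
import h
for n in W:
    h.H[n]+=.010
    for I,k,e in ((im,K,E),(t,Kt,Et)):
        r=lid(I,k,e,n,W[n]); print(n,None if r is None else ((r[0]-W[n]).round(4),round(r[1],2)))
s=bot.camera("scene")
a=cv2.resize(im[0:250,60:360],(480,400)); b=cv2.resize(s[150:270,190:310],(400,400),interpolation=cv2.INTER_CUBIC)
cv2.imwrite("pics/f.png",np.hstack([a,b])[:,:800,::-1]); print(bot.read_clock(),a.shape)
E
```

```text
can_xs (array([-0.1372, -0.0216]), 39.63)
can_xs (array([ 0.0054, -0.0835]), 5.12)
can_s (array([-0.0783, -0.0213]), 17.01)
can_s (array([-0.0506, -0.0116]), 32.26)
can_m (array([-0.0055, -0.0195]), 9.12)
can_m (array([ 0.0212, -0.004 ]), 17.5)
can_l (array([ 0.0811, -0.0165]), 5.52)
can_l (array([0.107 , 0.0047]), 10.86)
41.15 (400, 480, 3)
```

View pics/f.png

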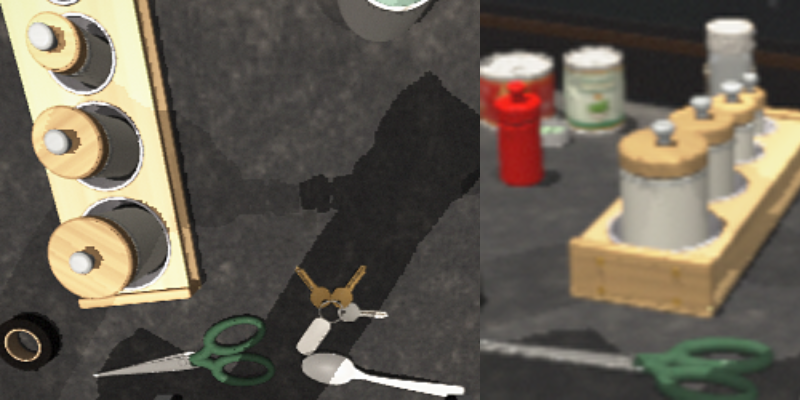

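```bash
python3 -c "
from cell import bot
print(bot.read_ft_force()); bot.close_job()"
```

```text
[-0.04232511  0.69220662  0.68887488]
the job is handed in; nothing more can be done
```

All four white canisters are in the rack, each in its own well from slimmest to widest, and I handed the job in at about 41 s of the 106 s allowed.

- **Placing:** I placed them in size order, from `can_xs` to `can_l`. For `can_s` I leaned the gripper about 16° at both the pick and the placing to keep clear of the spray bottle. The canister itself stayed upright.
- **Seating:** each canister met its support with its underside 10.8 to 11.3 mm above the worktop. The rubber pads are at 10 mm, so none jammed on the way down.
- **Final pictures:** the scene camera shows all four upright in the row. The closing wrist picture shows `can_s`, `can_m` and `can_l`. `can_xs` was outside that view, but it showed standing in its well in the earlier wrist picture.
- **Checks that failed or disagreed:**
  - My final lid-position measurement was unusable, because the lids and the rack are the same colour and merged in the image. The final positions therefore rest on the contact heights and the pictures.
  - The gripper read 2 to 3 mm narrower than each canister, about the same for all four. I put that down to its opening scale.

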